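# Start the dust extractor from its key box

### The job

Start the bench dust extractor from the grey key box: press the round key fully down and let it come up again, then press the long narrow key fully down and let it come up. Press one key at a time and leave the square key alone.

Things in the scene. Friction and masses are not known exactly. Their poses are not given: they have to be found in the camera images.
- round_top (a point): Round black key, 40 mm across. Point: centre of its flat top face, about 59 mm above the bench when up; z axis up, y along the row of keys, x across it, away from the robot. Spring key: goes straight down 8 mm to its stop, fully down at about 4 N, comes back up by itself. Which key stands left, in the middle or right in the row varies.
- long_top (a point): Long narrow black key, 28 mm wide along the row, 68 mm long across it. Point: centre of its flat top face, about 59 mm above the bench when up; z axis up, y along the row of keys, x across it, away from the robot. Spring key: goes straight down 8 mm to its stop, fully down at about 4 N, comes back up by itself. Its cap stands 20 mm above its surround when up.
- square_top (a point): Square black key, 38 x 38 mm. Point: centre of its flat top face, about 59 mm above the bench when up; z axis up, y along the row of keys, x across it, away from the robot. Spring key: goes straight down 8 mm to its stop, fully down at about 4 N, comes back up by itself. The three keys stand in one straight row, 72 mm between centres, on a grey box fixed to the bench.

How it is judged (in metres and radians):
On the way, in this order (a step that is already met when the one before it is completed fails the run):
1. the round key is pressed at least 5 mm down while the other two are up (distance of round_top from where it was at the start of the episode above 0.005 m and distance of each of long_top, square_top from where it was at the start of the episode below 0.002 m), for 0.1 s.
2. the round key has come up again, and all keys are up (distance of each of round_top, long_top, square_top from where it was at the start of the episode below 0.002 m), for 0.1 s.
3. the long key is pressed at least 5 mm down while the other two are up (distance of long_top from where it was at the start of the episode above 0.005 m and distance of each of round_top, square_top from where it was at the start of the episode below 0.002 m), for 0.1 s.
At the end, for the whole second after the job is handed in: The round key and then the long key were each pressed at least 5 mm down and let go, and at the end all three keys are up again (within 2 mm of where they were at the start) (all of step 2); the robot touches nothing.
It fails at once if the square key is pressed more than 3 mm down (distance of square_top from where it was at the start of the episode above 0.003 m).
It fails at once if the round and the long key are down (more than 3 mm) together (distance of each of round_top, long_top from where it was at the start of the episode above 0.003 m).
It also fails if it takes over 32 s, if anything falls off the work surface, if the arm or the gripper's body presses on something with over 40 N, if the wrist force passes 120 N, or if a joint passes its speed limit or range.

### The arm

A 6-joint arm with a two-finger parallel gripper is mounted at the origin on the work surface; the furniture and walls round the work are solid. World frame = base frame: x ahead of the robot, y to its left, z up, the work surface at z = 0. Lengths are in mm, angles in rad, forces in N, time in s.
With the tool pointing down it reaches from about 275 to 825 mm from the base axis. Payload 4.9 kg.
Tool frame: the origin (TCP) lies midway between the tips of the shut fingers; the grasp point (between the pads) lies 19 mm behind it; z points along the fingers, y is the line along which they close (so a half turn about z gives the same grasp; the last joint's range is limited). The gripper opens to 85 mm and grips with 20 to 120 N. Pads are 22 mm wide; open, the fingers measure 114 mm over their backs; the gripper's body (76 mm by 85 mm) begins 54 mm behind the grasp point. The pads swing forward as they close: fully open they stand 13 mm farther back than shut.
Start: joints at [-1.323, 0.326, -0.193, 1.052, 0, 1.437], TCP at [204.938, -510.411, 231.281] pointing down, gripper open.
Joint ranges: [-2.65, 2.65], [-0.97, 1.79], [-1.3, 1.35], [-1.93, 2.1], [-1.47, 1.37], [-3.14, 3.14]. Speed limits (rad/s): [2.57, 2.57, 3.14, 3.14, 3.14, 3.14].

### API

Orientations are given as a unit quaternion [w, x, y, z].
In Python, from bench import bot, cams, order gives the robot as it stands.
- The arm moves only by the tool servo_tool, never from a script. Its argument "series" is a list that holds one entry, the list of rows, each a list of 7 numbers: the finger opening in mm, from 0 to 85.4, then the shift along the tool's x, y, z in mm, then the turn, a rotation vector about the tool's x, y, z in rad. In form: [[[grip, dx, dy, dz, rx, ry, rz], ...]]. A call has exactly 8 rows; each row is the pose to reach, as a shift and turn from the pose commanded when the call began, along the tool's axes at that moment; what a row does not reach only later rows make up. A row lasts 1/8 s, in which the tool goes at most 62.5 mm and 10.7 degrees, less where a joint would pass 70% of its speed; a pose out of reach is approached as far as the arm can. A call with a gripper value outside its range is refused whole. The fingers move at their own pace and stop on an object; "squeeze" is the grip in N (left out, the last holds). Time passes only in rows, so rows that repeat a pose let the fingers close, or fill a call up. It gives the time, the measured TCP pose, the force, the opening and the grip force at its end, in the units of the state.
- bot.state(): the state, without advancing time (a new reading comes with each control period).
- cams.get_image(name): name is "side" or "top" or "wrist"; returns a dict with "color" (420x560x3 uint8, blue, green, red), "intrinsics" (3x3 intrinsics, pixels), "pose" (4x4, takes a point from camera to world coordinates). Camera axes: x right, y up, looking along -z (the intrinsics and any distortion apply to the point x, -y, -z); pixel columns grow to the right and rows downward; lengths in mm; the calibration is good to about 2 mm. A picture is of the moment at which its call begins. There is no depth.
- order.close_job(): hands the job in; it is judged then, once.
The state is a dict: "time_s": time; "joint_positions": joint angles; "joint_vel": joint speeds; "joint_efforts": joint torques, N m; "tool_pos": TCP position; "tool_rot": TCP orientation; "wrist_force": force on the tool from outside, world axes, zero at the start; "ft_torque": the same for the moment, N m; "opening": opening from 0.0 (shut) to 1.0 (fully open); "finger_force": force on a finger pad.
Only numpy, scipy, OpenCV 4.12 (cv2) and the standard library are available. Lean on these libraries where they do the work, as an engineer would, in place of code of your own. Each camera call takes 0.05 s, during which the arm holds its last target. There are 200 camera calls.

## Working session

There is one attempt and no reset: what is moved stays moved. The work goes in short steps, Python scripts to look and compute and a tool call to move; the robot and the scene stay as the last step left them, time stands still between calls to the robot, and variables do not carry over. Pictures are saved under pics/ and viewed, at most 10 in all, crops included, and the job is handed in when it is done.

Besides the shell and the picture viewer there is one more tool, called in YAML: its name, and indented under it one key for each argument. servo_tool: Moves the arm, as the interface text tells. Its arguments: {"type":"object","properties":{"series":{"type":"array"},"squeeze":{"type":"number"}},"required":["series"]}

```bash
mkdir -p pics
python3 - <<'E'
from bench import bot,cams
import cv2,pickle
for n in("top","side"):
    d=cams.get_image(n); cv2.imwrite(f"pics/{n}1.png",d["color"]); pickle.dump(d,open(f"{n}1.pkl","wb"))
    print(n,d["intrinsics"],d["pose"].round(3), [k for k in d])
s=bot.state();print(s["time_s"],s["tool_pos"],s["tool_rot"],s["opening"],s["wrist_force"])
E
```

```text
top [[486.87965182   0.         279.54842665]
 [  0.         486.87965182 209.25147355]
 [  0.           0.           1.        ]] [[ 2.00000e-03  9.88000e-01 -1.57000e-01  3.13889e+02]
 [-1.00000e+00  0.00000e+00 -9.00000e-03  2.11639e+02]
 [-9.00000e-03  1.57000e-01  9.88000e-01  9.22657e+02]
 [ 0.00000e+00  0.00000e+00  0.00000e+00  1.00000e+00]] ['color', 'intrinsics', 'pose']
side [[506.60170316   0.         276.4721096 ]
 [  0.         506.60170316 211.77944225]
 [  0.           0.           1.        ]] [[ 9.99000e-01  3.80000e-02 -2.40000e-02  4.13196e+02]
 [-4.30000e-02  6.84000e-01 -7.28000e-01 -4.37037e+02]
 [-1.20000e-02  7.28000e-01  6.85000e-01  6.71779e+02]
 [ 0.00000e+00  0.00000e+00  0.00000e+00  1.00000e+00]] ['color', 'intrinsics', 'pose']
0.1 [ 204.82779869 -509.88239317  230.59673123] [-7.66029461e-04  9.81832991e-01  1.89745596e-01 -2.92085116e-05] 0.9988021595711187 [ 1.45086354 -0.33733176 -0.28128871]
```

View pics/top1.png

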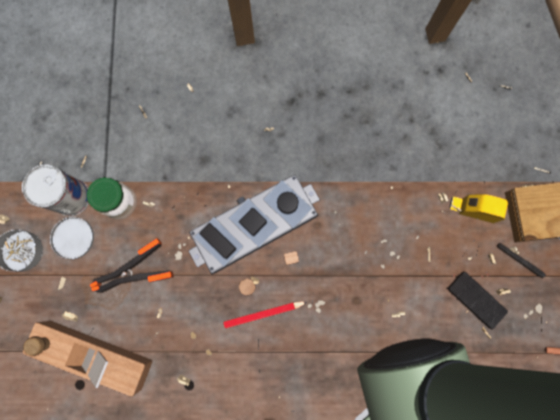

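View pics/side1.png

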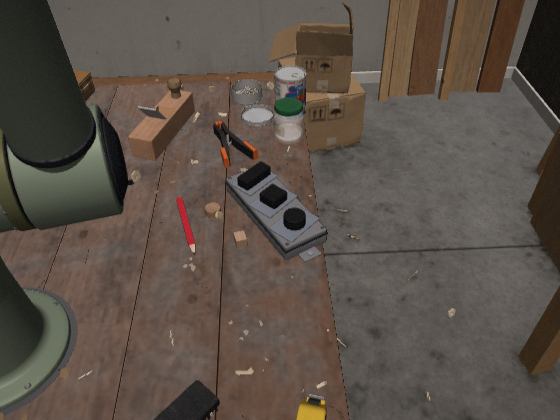

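The top view shows the key box at centre: long key near (216,240), square (252,221), round (288,202). In the side view they are at about (254,177), (273,196) and (294,218).

```bash
cat > h.py <<'E'
import cv2,numpy as np
def ray(d,u,v):
    K,P=d["intrinsics"],d["pose"]
    c=np.array([(u-K[0,2])/K[0,0],-(v-K[1,2])/K[1,1],-1]); return P[:3,3],P[:3,:3]@c
def plane(d,u,v,z):
    o,r=ray(d,u,v); return o+r*(z-o[2])/r[2]
def blobs(d,roi,thr=50,amin=150):
    x0,y0,x1,y1=roi; m=(d["color"].max(2)<thr).astype(np.uint8); k=np.zeros_like(m); k[y0:y1,x0:x1]=m[y0:y1,x0:x1]
    n,l,s,c=cv2.connectedComponentsWithStats(k)
    return [(c[i],s[i,4],cv2.minAreaRect(np.argwhere(l==i)[:,::-1].astype(np.float32))) for i in range(1,n) if s[i,4]>amin]
E
python3 - <<'E'
import pickle,numpy as np
from h import *
from bench import bot
for n,roi in(("top",(190,180,320,270)),("side",(225,155,325,240))):
    d=pickle.load(open(n+"1.pkl","rb"))
    for c,a,r in blobs(d,roi): print(n,c.round(1),a,np.round(r[1],1),round(r[2]),plane(d,*c,57).round(1))
from scipy.spatial.transform import Rotation as R
q=bot.state()["tool_rot"];print(R.from_quat(np.roll(q,-1)).as_matrix().round(4))
E
```

```text
side [253.5 175.4] 524 [16.2 35.7] 55 [394.8 319.8  57. ]
side [248.1 209.2] 170 [75.8 11.2] 49 [384.1 225.1  57. ]
side [272.9 196.1] 445 [25.4 21.1] 31 [429.6 257.8  57. ]
side [294.2 218.7] 410 [21. 21.] 90 [464.5 196.4  57. ]
[[ 9.280e-01  3.726e-01 -3.000e-04]
 [ 3.726e-01 -9.280e-01  1.500e-03]
 [ 2.000e-04 -1.500e-03 -1.000e+00]]
```

Run:
```python
import pickle,numpy as np
from h import *
d=pickle.load(open("top1.pkl","rb"))
print(d["color"][202,288],d["color"][221,252],d["color"][240,216])
for t in(60,75,90):
    for c,a,r in blobs(d,(190,180,320,270),t): print(t,c.round(1),a,np.round(r[1],1),round(r[2]),np.round(r[0],1),plane(d,*r[0],57).round(1))
```

```text
[74 71 72] [68 66 67] [64 62 65]
75 [285.6 201.4] 231 [19. 18.] 90 [287.  202.5] [463.8 206.2  57. ]
75 [251.9 221.7] 342 [19.8 18.4] 45 [252.5 221.5] [429.2 268.1  57. ]
75 [217.4 240.7] 506 [36.1 13.4] 45 [217.5 241. ] [394.1 330.2  57. ]
90 [287.2 202.5] 347 [21. 19.] 90 [287.5 202.5] [463.8 205.3  57. ]
90 [252.6 221.4] 405 [19.8 19.8] 45 [252.5 221.5] [429.2 268.1  57. ]
90 [217.5 240.6] 548 [36.8 14.1] 45 [217.5 240.5] [395.  330.2  57. ]
```

servo_tool:
  series:
    - [[0,36,-40,0,0,0,-0.12],[0,72,-80,0,0,0,-0.24],[0,108,-121,0,0,0,-0.36],[0,145,-162,0,0,0,-0.48],[0,181,-202,0,0,0,-0.6],[0,217,-243,0,0,0,-0.72],[0,254,-284,0,0,0,-0.84],[0,290,-324,0,0,0,-0.96]]

```text
time_s: 1.1
tool_pos: [353.5, -100.0, 231.3]
tool_rot: [0.0, 0.782, 0.623, 0.0]
wrist_force: [0.6, -0.5, -0.2]
opening: -0.0
finger_force: 0.0
```

```bash
cat > go.py <<'E'
import sys,numpy as np
from bench import bot
from scipy.spatial.transform import Rotation as R
s=bot.state(); M=R.from_quat(np.roll(s["tool_rot"],-1)).as_matrix()
t=np.array(list(map(float,sys.argv[1:4])))
Y=2.075; T=np.array([[np.cos(Y),np.sin(Y),0],[np.sin(Y),-np.cos(Y),0],[0,0,-1]])
print(s["time_s"],s["tool_pos"].round(1) if hasattr(s["tool_pos"],"round") else s["tool_pos"],np.round(s["wrist_force"],1),s["opening"],np.round(s["joint_positions"],2))
print("shift",(M.T@(t-s["tool_pos"])).round(1),"rot",R.from_matrix(M.T@T).as_rotvec().round(3))
E
python3 go.py 464 205 110
```

```text
1.1 [ 353.5 -100.   231.3] [ 0.6 -0.5 -0.2] -3.597732814312407e-06 [-0.48 -0.02 -0.61  0.98  0.    1.32]
shift [321.9  39.5 121.3] rot [ 0.    0.   -0.73]
```

servo_tool:
  series:
    - [[0,50,6,0,0,0,-0.12],[0,100,12,0,0,0,-0.24],[0,150,18,10,0,0,-0.36],[0,205,25,30,0,0,-0.48],[0,260,32,55,0,0,-0.6],[0,305,37,80,0,0,-0.7],[0,322,39.5,105,0,0,-0.73],[0,322,39.5,120,0,0,-0.73]]

```text
time_s: 2.1
tool_pos: [464.2, 203.7, 109.6]
tool_rot: [-0.001, 0.509, 0.861, -0.001]
wrist_force: [-0.5, -0.5, 0.4]
opening: -0.0
finger_force: 0.0
```

```bash
python3 go.py 464 205 62
python3 - <<'E'
from bench import cams
import cv2,pickle,numpy as np
w=[]
for n in("top","side","wrist"):
    d=cams.get_image(n); pickle.dump(d,open(n+"2.pkl","wb"));c=d["color"]
    w.append(c if n=="wrist" else cv2.resize(c[150:290,180:370] if n=="top" else c[110:250,200:390],(570,420)))
cv2.imwrite("pics/a2.png",cv2.resize(np.hstack([w[1],w[2]]),(800,297)))
E
```

```text
2.1 [464.2 203.7 109.6] [-0.5 -0.5  0.4] -0.00020015137945264246 [ 0.27  0.37 -0.47  0.73 -0.    1.34]
shift [ 1.2  0.5 47.6] rot [-0.002 -0.    -0.001]
```

View pics/a2.png

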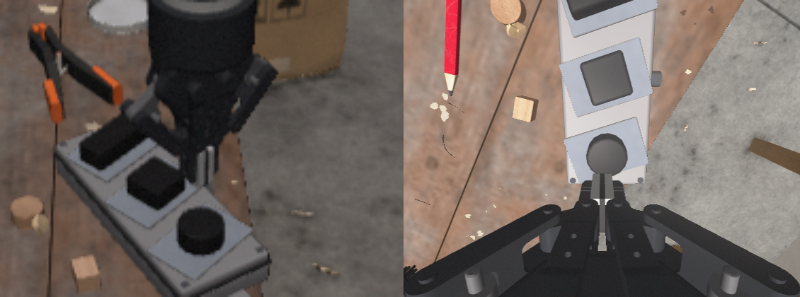

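The side crop shows the shut fingers above the round key. The wrist view shows the round cap at about full-image pixel (287,219), the square at about (288,110), with the fingertips in line with the round cap.

Run:
```python
import pickle,numpy as np
from h import *
d=pickle.load(open("wrist2.pkl","rb"))
for c in((287,217),(288,110)): print(plane(d,*c,59).round(1))
for t in(90,110):
  for c,a,r in blobs(d,(225,0,365,242),t): print(t,np.round(r[0],1),np.round(r[1]),round(r[2]),plane(d,*r[0],59).round(1))
```

```text
[463.8 210.2  59. ]
[431.6 269.6  59. ]
90 [276.5  14. ] [28. 91.] 90 [401.4 310.7  59. ]
90 [287.3 110.1] [64. 63.] 72 [431.2 269.3  59. ]
90 [286.5 215. ] [52. 57.] 90 [462.9 211.2  59. ]
110 [276.5  14. ] [28. 93.] 90 [401.4 310.7  59. ]
110 [287.3 110.1] [65. 63.] 72 [431.2 269.3  59. ]
110 [286.5 215. ] [52. 57.] 90 [462.9 211.2  59. ]
```

servo_tool:
  series:
    - [[0,3,1.5,25,0,0,0],[0,3,1.5,45,0,0,0],[0,3,1.5,50,0,0,0],[0,3,1.5,53,0,0,0],[0,3,1.5,55,0,0,0],[0,3,1.5,57,0,0,0],[0,3,1.5,58,0,0,0],[0,3,1.5,58,0,0,0]]

```text
time_s: 3.25
tool_pos: [465.4, 206.2, 53.6]
tool_rot: [0.001, 0.51, 0.86, 0.0]
wrist_force: [0.6, -1.9, 3.2]
opening: 0.0
finger_force: 1.4
```

servo_tool:
  series:
    - [[0,0,0,1,0,0,0],[0,0,0,2,0,0,0],[0,0,0,3,0,0,0],[0,0,0,3.5,0,0,0],[0,0,0,3.5,0,0,0],[0,0,0,3.5,0,0,0],[0,0,0,3.5,0,0,0],[0,0,0,3.5,0,0,0]]

```text
time_s: 4.25
tool_pos: [465.4, 206.3, 50.9]
tool_rot: [0.001, 0.51, 0.86, 0.0]
wrist_force: [-0.7, -3.4, 13.1]
opening: 0.003
finger_force: 6.5
```

Round key is at its stop (13 N). Lift and travel to the long key.

servo_tool:
  series:
    - [[0,0,0,-8,0,0,0],[0,0,0,-20,0,0,0],[0,0,0,-40,0,0,0],[0,0,0,-55,0,0,0],[0,45,0,-60,0,0,0],[0,90,0,-60,0,0,0],[0,130,0,-60,0,0,0],[0,140,0,-60,0,0,0]]

```text
time_s: 5.25
tool_pos: [396.0, 330.7, 110.0]
tool_rot: [-0.0, 0.508, 0.861, -0.0]
wrist_force: [-0.4, 0.1, -0.8]
opening: -0.001
finger_force: 0.0
```

```bash
python3 go.py 395.5 331 51
python3 - <<'E'
from bench import cams
import cv2,pickle,numpy as np
from h import *
w=[]
for n in("side","wrist"):
    d=cams.get_image(n); pickle.dump(d,open(n+"3.pkl","wb"));c=d["color"]
    w.append(c if n=="wrist" else cv2.resize(c[110:250,200:390],(570,420)))
cv2.imwrite("pics/a3.png",cv2.resize(np.hstack(w),(800,297)))
for c,a,r in blobs(d,(225,0,365,250),90): print(np.round(r[0],1),np.round(r[1]),round(r[2]),plane(d,*r[0],59).round(1))
E
```

```text
5.25 [396.  330.7 110. ] [-0.4  0.1 -0.8] -0.0013991838401081634 [ 0.55  0.38 -0.45  0.74  0.    1.62]
shift [ 0.5 -0.3 59. ] rot [-0.    -0.001  0.   ]
[347.2  36.7] [75.  8.] 83 [374.5 448.7  59. ]
[279.9 220.2] [ 45. 100.] 73 [394.1 334.6  59. ]
```

View pics/a3.png

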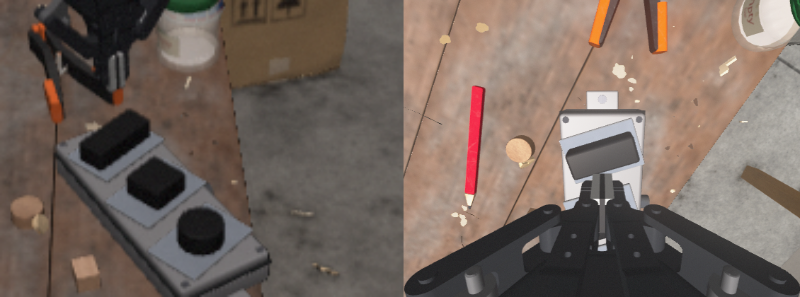

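Both views show all keys up and the fingers over the long key, whose cap is centred at about wrist pixel (280,220). Pressing it.

servo_tool:
  series:
    - [[0,2.5,0,25,0,0,0],[0,2.5,0,45,0,0,0],[0,2.5,0,50,0,0,0],[0,2.5,0,54,0,0,0],[0,2.5,0,57,0,0,0],[0,2.5,0,60,0,0,0],[0,2.5,0,62,0,0,0],[0,2.5,0,62,0,0,0]]

```text
time_s: 6.35
tool_pos: [397.0, 331.0, 50.6]
tool_rot: [0.001, 0.51, 0.86, 0.0]
wrist_force: [-5.8, -6.7, 26.8]
opening: -0.002
finger_force: 13.2
```

servo_tool:
  series:
    - [[0,0,0,0,0,0,0],[0,0,0,0,0,0,0],[0,0,0,-8,0,0,0],[0,0,0,-20,0,0,0],[0,0,0,-40,0,0,0],[0,0,0,-70,0,0,0],[0,0,0,-100,0,0,0],[0,0,0,-100,0,0,0]]

```text
time_s: 7.35
tool_pos: [398.1, 332.7, 150.4]
tool_rot: [0.001, 0.51, 0.86, 0.003]
wrist_force: [0.4, 0.2, -0.1]
opening: 0.003
finger_force: 0.0
```

Run:
```python
from bench import cams,bot
import cv2,pickle,numpy as np
d=cams.get_image("side");c=d["color"]
a=pickle.load(open("side1.pkl","rb"))["color"]
cv2.imwrite("pics/a4.png",np.hstack([cv2.resize(x[110:250,200:390],(400,295)) for x in(a,c)]))
s=bot.state();print(s["time_s"],s["tool_pos"],s["wrist_force"])
```

```text
7.4 [397.1555337  332.05837734 148.83908301] [ 0.61364678 -1.73051583 -0.44348027]
```

View pics/a4.png

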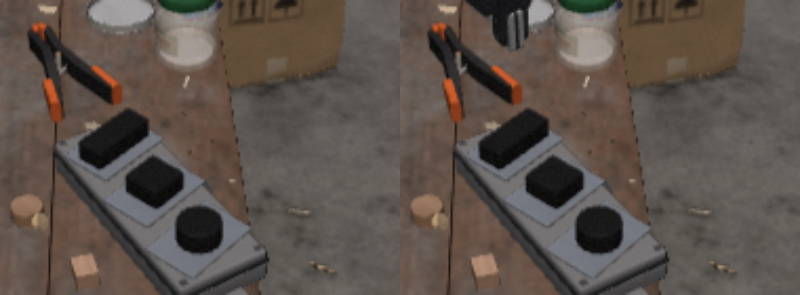

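All three keys look the same as at the start (long at about (115,138), square (155,182) and round (199,228) in the left crop), and the gripper is clear of everything.

```bash
python3 -c "
from bench import order;print(order.close_job())"
```

```text
the job is handed in; nothing more can be done
None
```

I pressed the round key and then the long key to their stops, letting each come up before moving on. I left the square key alone and handed the job in after about 7.4 s of robot time; it returned no verdict.

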